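Fetch the culture dish from behind the stain bottles

TASK

Clear the three stain bottles off the tray and stand them all on the green-grey side mat, then take the culture dish from the tray and lay it on the middle of the colony counter's lit disc. When the dish is there, stand every bottle back in the tray, each on the middle of the pad of its own colour. Never tip a bottle or the dish over.

Things in the scene. Friction and masses are not known exactly. Their poses are not given: they have to be found in the camera images.
- tray: White fixed staining tray, 190 (its x) by 180 (its y) mm, floor 4 mm thick, rim 10 mm high. Origin under its centre on the table; x points to its back, away from the robot (yaw within 0.35 rad), z up. The dish lies towards the back; the colour pads lie round it, one 54 mm in front, one at each side, so that neighbouring bottles stand about 66 mm apart, centre to centre.
- bottle_blue: Loose blue stain bottle, upright, round: body 34 mm diameter with straight walls up to 70 mm height, shoulder to an 84 mm high neck, blue cap 22 mm diameter, 105 mm high in all, about 0.09 kg, white paper band. Origin: centre of its underside; z along its axis. Starts on one of the pads, not always its own colour.
- bottle_red: Loose red stain bottle, upright, round: body 34 mm diameter with straight walls up to 70 mm height, shoulder to an 84 mm high neck, red cap 22 mm diameter, 105 mm high in all, about 0.09 kg, white paper band. Origin: centre of its underside; z along its axis. Starts on one of the pads, not always its own colour.
- bottle_yellow: Loose yellow stain bottle, upright, round: body 34 mm diameter with straight walls up to 70 mm height, shoulder to an 84 mm high neck, yellow cap 22 mm diameter, 105 mm high in all, about 0.09 kg, white paper band. Origin: centre of its underside; z along its axis. Starts on one of the pads, not always its own colour.
- pad_blue: Flat blue disc, 50 mm diameter, printed on the tray floor (no height to speak of): the place of the blue bottle. It shows as a ring round the bottle standing on it. Origin at its centre, on the tray floor, 4 mm above the table.
- pad_red: Flat red disc, 50 mm diameter, printed on the tray floor (no height to speak of): the place of the red bottle. It shows as a ring round the bottle standing on it. Origin at its centre, on the tray floor, 4 mm above the table.
- pad_yellow: Flat yellow disc, 50 mm diameter, printed on the tray floor (no height to speak of): the place of the yellow bottle. It shows as a ring round the bottle standing on it. Origin at its centre, on the tray floor, 4 mm above the table.
- dish: Small closed clear culture dish with dark red agar and pale colonies, 55 mm diameter, 15 mm high, 0.03 kg, loose on the tray floor; the bottles stand 6 to 13 mm from its edge. Origin: centre of its underside.
- mat: Green-grey flat fixed mat, 200 (its x) by 120 (its y) mm, 3 mm thick, at the left or the right of the tray: the side area. Origin under its centre on the table.
- counter: Grey colony counter, a fixed box 170 (its x) by 140 (its y) mm, flat top 36.5 mm above the table, with a white lit disc 70 mm in diameter (black ring round it) in the middle of its top, on the side of the tray where the mat is not. Origin on the table, straight under the centre of the lit disc.

How it is judged (in metres and radians):
On the way, in this order (a step that is already met when the one before it is completed fails the run):
1. all three bottles stand on the side mat (x of bottle_blue in the frame of mat between -0.1 and 0.1 m and y of bottle_blue in the frame of mat between -0.06 and 0.06 m and z of bottle_blue in the frame of mat between -0.002 and 0.008 m and angle between each of bottle_blue, bottle_red, bottle_yellow's own z axis and vertical below 0.1 rad and linear speed of each of bottle_blue, bottle_red, bottle_yellow below 0.03 m/s and x of bottle_red in the frame of mat between -0.1 and 0.1 m and y of bottle_red in the frame of mat between -0.06 and 0.06 m and z of bottle_red in the frame of mat between -0.002 and 0.008 m and x of bottle_yellow in the frame of mat between -0.1 and 0.1 m and y of bottle_yellow in the frame of mat between -0.06 and 0.06 m and z of bottle_yellow in the frame of mat between -0.002 and 0.008 m), for 0.2 s.
2. the dish lies on the lit disc while all three bottles stand on the mat (all of step 1 and horizontal distance between dish and counter below 0.012 m and z of dish in the frame of counter between 0.031 and 0.042 m and angle between dish's own z axis and vertical below 0.1 rad and linear speed of dish below 0.03 m/s), for 0.2 s.
At the end, for the whole second after the job is handed in: The dish lies flat on the counter's top, within 12 mm of the lit disc's centre, and each bottle stands upright on the tray floor within 12 mm of the centre of the pad of its own colour, all released and at rest (horizontal distance between dish and counter below 0.012 m and z of dish in the frame of counter between 0.031 and 0.042 m and angle between each of dish, bottle_blue, bottle_red, bottle_yellow's own z axis and vertical below 0.1 rad and linear speed of each of dish, bottle_blue, bottle_red, bottle_yellow below 0.03 m/s and horizontal distance between bottle_blue and pad_blue below 0.012 m and z of bottle_blue in the frame of tray between -0.001 and 0.009 m and horizontal distance between bottle_red and pad_red below 0.012 m and z of bottle_red in the frame of tray between -0.001 and 0.009 m and horizontal distance between bottle_yellow and pad_yellow below 0.012 m and z of bottle_yellow in the frame of tray between -0.001 and 0.009 m); the robot touches nothing.
It fails at once if a bottle or the dish is tipped by more than 0.6 rad (angle between any of bottle_blue, bottle_red, bottle_yellow, dish's own z axis and vertical above 0.6 rad).
It also fails if it takes over 128 s, if anything falls off the work surface, if the arm or the gripper's body presses on something with over 40 N, if the wrist force passes 120 N, or if a joint passes its speed limit or range.

ROBOT

A 6-joint arm with a two-finger parallel gripper is mounted at the origin on the work surface. World frame = base frame: x ahead of the robot, y to its left, z up, the work surface at z = 0. Lengths are in m, angles in degrees, forces in N, time in s.
With the tool pointing down it reaches from about 0.275 to 0.875 m from the base axis. Payload 12.5 kg.
Tool frame: the origin (TCP) lies at the very end of the fingers, on their centre line; the grasp point (between the pads) lies 19 mm behind it (env.grip_depth is the distance from the TCP to the grasp point, in m); z points along the fingers, y is the line along which they close (so a half turn about z gives the same grasp; the last joint's range is limited). The gripper opens to 85 mm and grips with 20 to 120 N. Pads are 22 mm wide; open, the fingers measure 114 mm over their backs; the gripper's body (76 mm by 85 mm) begins 54 mm behind the grasp point. The pads swing forward as they close: fully open they stand 13 mm farther back than shut.
Start: joints at [-72.514, 20.094, 94.641, -0, 65.266, -4.847], TCP at [0.209, -0.509, 0.231] pointing down, gripper open.
Joint ranges: [-157.81, 157.81], [-45, 120.19], [0.68, 151.7], [-89.99, 269.99], [4.06, 180], [-164.3, 164.3]. Speed limits (degrees/s): [127.2, 127.2, 159.86, 180, 180, 180].

INTERFACE

Orientations are given as a 3x3 rotation matrix whose columns are the frame's x, y, z axes.
In Python, from bench import env gives the robot as it stands.
- The arm moves only by the tool apply_moves, never from a script. Its argument "commands" is a list that holds one entry, the list of rows, each a list of 4 numbers: the shift along the tool's x, y, z scaled (see below), then the turn about the tool's z scaled (see below). A call has 1 to 12 rows; each row is the pose to reach, as a shift and turn from the pose commanded when the call began, along the tool's axes at that moment; what a row does not reach only later rows make up. The controller multiplies each number of a shift by 150 mm and each number of a turn by pi/2 rad. A row lasts 1/12 s, in which the tool goes at most 41.7 mm and 7.16 degrees, less where a joint would pass 70% of its speed; a pose out of reach is approached as far as the arm can. A call with a number of a shift or a turn outside -1 to 1 is refused whole. A call with a gripper value outside its range is refused whole. "hand" is the finger opening in mm, from 0 to 85.4, set as the call begins (left out, the last holds). The fingers move at their own pace and stop on an object; "force" is the grip in N (left out, the last holds). Time passes only in rows, so rows that repeat a pose let the fingers close. It gives the time, the measured TCP pose, the force, the opening and the grip force at its end, in the units of the state.
- env.state(): the state, without advancing time (a new reading comes with each control period).
- env.camera(name): name is "scene" or "top"; returns (picture, depth): 480x640x3 uint8, red, green, blue; 480x640 float32, m along the optical axis (not along the pixel's ray), 0 where there is no reading.
- env.camera_params(name): a dict with "fx", "fy", "cx", "cy" (pixels), "R" (3x3) and "t" (3): a world point X has camera coordinates R X + t. Camera axes: x right, y down, z forward; pixel columns grow to the right and rows downward; lengths in m; the calibration is good to about 2 mm. A picture is of the moment at which its call begins. camera_params takes no time and is no camera call.
- env.sign_off(): hands the job in; it is judged then, once.
The state is a dict: "time_s": time; "joint_pos": joint angles; "qd": joint speeds; "effort": joint torques, N m; "tool_pos": TCP position; "tool_rot": TCP orientation; "contact_force": force on the tool from outside, world axes, zero at the start; "moment": the same for the moment, N m; "gripper_width": finger opening in m; "grasp_force": force on a finger pad.
Only numpy, scipy, OpenCV 4.12 (cv2) and the standard library are available. Lean on these libraries where they do the work, as an engineer would, in place of code of your own. Each camera call takes 0.05 s, during which the arm holds its last target. There are 200 camera calls.

## Working session

There is one attempt and no reset: what is moved stays moved. The work goes in short steps, Python scripts to look and compute and a tool call to move; the robot and the scene stay as the last step left them, time stands still between calls to the robot, and variables do not carry over. Pictures are saved under pics/ and viewed, at most 14 in all, crops included, and the job is handed in when it is done.

Besides the shell and the picture viewer there is one more tool, called after "Emit:" as name([rows], argument=value, ...), one row to a line, values as JSON. apply_moves: Moves the arm, as the interface text tells. Shifts and turns lie within -1 to 1; 1 stands for 150 mm of shift or pi/2 rad of turn. Its arguments: {"type":"object","properties":{"commands":{"type":"array","items":{"type":"array","items":{"type":"array","items":{"type":"number","minimum":-1,"maximum":1}}}},"hand":{"type":"number"},"force":{"type":"number"}},"required":["commands"]}

```bash
ls; mkdir -p pics; python3 - <<'E'
from bench import env
import cv2,numpy as np
for n in("top","scene"):
    p,d=env.camera(n); np.savez(f"/tmp/{n}.npz",p=p,d=d); cv2.imwrite(f"pics/{n}0.png",p[:,:,::-1]); print(n,env.camera_params(n))
print(env.state(),env.grip_depth)
E
```

```text
pics
top {'fx': 504.3838746186254, 'fy': 504.3838746186254, 'cx': 316.7881506927561, 'cy': 246.8747950143479, 'R': array([[ 0.00275676, -0.99985809,  0.016619  ],
       [-0.99511823, -0.00438244, -0.09859261],
       [ 0.09865145, -0.01626608, -0.9949891 ]]), 't': array([0.00189154, 0.56216629, 0.88588905])}
scene {'fx': 617.2549540370422, 'fy': 617.2549540370422, 'cx': 324.6518177582414, 'cy': 234.1093490946969, 'R': array([[ 3.11148746e-02,  9.99301878e-01,  2.06790254e-02],
       [ 5.54256193e-01, -3.35286762e-05, -8.32346125e-01],
       [-8.31764352e-01,  3.73598232e-02, -5.53870297e-01]]), 't': array([-0.01765691, -0.26845896,  1.58155265])}
{'time_s': 0.1, 'joint_pos': array([-7.25146674e+01,  2.01209179e+01,  9.46719237e+01, -6.28178254e-04,
        6.52666254e+01, -4.84749136e+00]), 'qd': array([ 0.05463873, -0.0121244 , -0.12677106,  0.11213   ,  0.0128325 ,
       -0.02256765]), 'effort': array([ 1.08503333e-03, -5.06833649e+01, -2.91876161e+01, -7.78642243e-05,
        2.65692535e-03,  2.04403398e-05]), 'tool_pos': array([ 0.20892326, -0.5084588 ,  0.23082446]), 'tool_rot': array([[ 9.24990449e-01,  3.79990219e-01, -3.21345242e-04],
       [ 3.79990347e-01, -9.24989925e-01,  9.86945004e-04],
       [ 7.77883373e-05, -1.03502279e-03, -9.99999461e-01]]), 'contact_force': array([-0.39305725, -0.02160687,  0.19842217]), 'moment': array([ 0.05388863, -0.01751185,  0.06441412]), 'grasp_force': 0.0, 'gripper_width': 0.08563733154376371} 0.0187
```

View pics/top0.png

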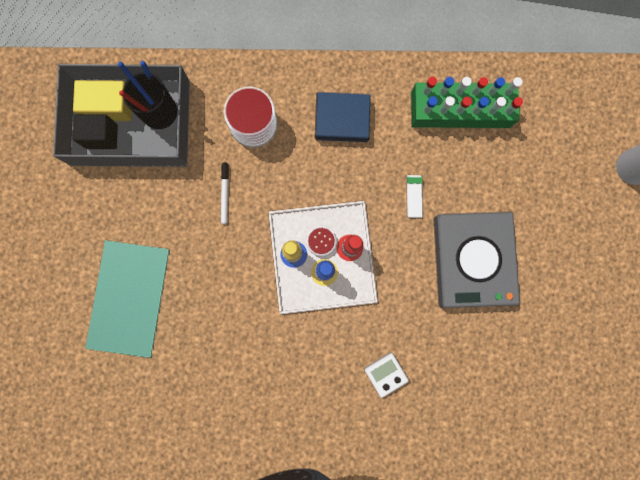

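View pics/scene0.png

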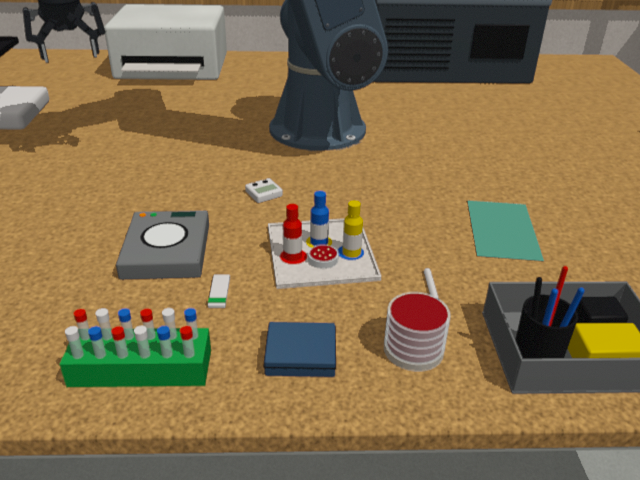

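The top view shows the yellow bottle on the blue pad (cap at about 291,249), blue on the yellow pad (325,269) and red on the red pad (352,243). The dish is at (321,241), the mat on the left around (127,298) and the lit disc on the right at (479,259). Next I'll measure these.

```bash
cat > h.py <<'E'
import numpy as np,cv2
from bench import env
def world(n,uv,z):
    c=env.camera_params(n);uv=np.atleast_2d(np.asarray(uv,float))
    r=np.c_[(uv[:,0]-c['cx'])/c['fx'],(uv[:,1]-c['cy'])/c['fy'],np.ones(len(uv))]@c['R']
    o=-c['R'].T@c['t'];return o+r*((z-o[2])/r[:,2])[:,None]
def cloud(n,d):
    c=env.camera_params(n);v,u=np.mgrid[:480,:640]
    X=np.stack([(u-c['cx'])/c['fx']*d,(v-c['cy'])/c['fy']*d,d],-1)-c['t'];return X@c['R']
def masks(p):
    h=cv2.cvtColor(p,cv2.COLOR_RGB2HSV);H,S,V=[h[...,i].astype(int) for i in range(3)]
    return dict(blue=(H>105)&(H<128)&(S>150),red=((H<6)|(H>174))&(S>170),yellow=(H>20)&(H<32)&(S>150),white=(S<40)&(V>180),green=(H>70)&(H<90)&(S>60))
E
python3 - <<'E'
from h import *
for n in("top","scene"):
    f=np.load(f"/tmp/{n}.npz");p,d=f['p'],f['d'];X=cloud(n,d);m=masks(p)
    box=(X[...,0]>.35)&(X[...,0]<.68)&(abs(X[...,1])<.2)
    for c in("blue","red","yellow"):
        for lo,hi,z in((.093,.12,None),(.012,.08,None),(-.005,.011,None)):
            k=m[c]&box&(X[...,2]>lo)&(X[...,2]<hi)
            if k.sum()>3:
                P=X[k];print(n,c,lo,k.sum(),'mean',P.mean(0).round(4),'mid',((P.min(0)+P.max(0))/2)[:2].round(4),'ext',np.ptp(P,0).round(3))
    for c,reg in(("green",X[...,1]>.2),("white",(X[...,1]<-.15)&(X[...,2]>.03)&(X[...,2]<.045)),("white",box&(X[...,2]<.02))):
        k=(m[c]&reg&(X[...,0]<.7)&(X[...,0]>.25)&(X[...,2]<.05)).astype(np.uint8)
        _,l,s,ce=cv2.connectedComponentsWithStats(k);i=1+s[1:,4].argmax();P=X[l==i]
        r=cv2.minAreaRect((P[:,:2]*1000).astype(np.float32));print(n,c,s[i],P.mean(0).round(4),r,cv2.boxPoints(r).round(0).tolist())
E
```

```text
top blue 0.093 128 mean [ 0.5192 -0.009   0.11  ] mid [ 0.5193 -0.0084] ext [0.02  0.02  0.007]
top blue 0.012 17 mean [0.5206 0.0015 0.0781] mid [ 0.521  -0.0025] ext [0.024 0.014 0.005]
top blue -0.005 49 mean [0.5447 0.0482 0.0061] mid [0.5483 0.0457] ext [0.039 0.044 0.007]
top red 0.093 121 mean [ 0.5633 -0.0576  0.1099] mid [ 0.5632 -0.0575] ext [0.018 0.021 0.016]
top red 0.012 33 mean [ 0.5622 -0.0489  0.0777] mid [ 0.5626 -0.0573] ext [0.028 0.027 0.005]
top red -0.005 84 mean [ 0.5601 -0.0435  0.0052] mid [ 0.5626 -0.047 ] ext [0.045 0.022 0.006]
top green [  86  241   83  116 7037] [0.4679 0.35   0.0036] ((468.70941162109375, 350.1515197753906), (119.63607025146484, 198.0436248779297), 82.25634002685547) [[363.0, 304.0], [559.0, 278.0], [575.0, 396.0], [379.0, 423.0]]
top white [ 460  240   38   38 1156] [ 0.5413 -0.2867  0.038 ] ((541.5364379882812, -286.4835510253906), (67.08264923095703, 68.37228393554688), 0.10593318939208984) [[508.0, -252.0], [508.0, -321.0], [575.0, -321.0], [575.0, -252.0]]
top white [ 269  201  108  113 6225] [ 0.5458 -0.0028  0.0058] ((546.447265
[... 1000 characters left out ...]
.214 0.114 0.014]
scene green [ 468  201   75   60 3370] [0.474  0.3494 0.0025] ((467.35498046875, 350.110595703125), (119.90962982177734, 206.7857666015625), 82.2730712890625) [[357.0, 305.0], [562.0, 277.0], [578.0, 396.0], [373.0, 423.0]]
scene white [145 224  39  22 657] [ 0.5393 -0.2869  0.0359] ((538.9732055664062, -287.3277587890625), (70.86188507080078, 68.51541137695312), 54.27482223510742) [[490.0, -296.0], [546.0, -336.0], [587.0, -279.0], [532.0, -239.0]]
scene white [ 272  230  109   55 1926] [0.6021 0.0008 0.0042] ((561.4666748046875, -2.2619171142578125), (159.2082977294922, 182.39773559570312), 6.662295818328857) [[472.0, 79.0], [493.0, -102.0], [651.0, -84.0], [630.0, 98.0]]
```

Emit:
apply_moves([
  [[1,-1,0,0.248],[1,-1,0,0.248],[1,-1,0,0.248],[1,-1,0,0.248],[1,-1,0,0.248],[1,-1,0,0.248],[1,-1,0,0.248],[1,-1,0,0.248]],
], hand=50, force=30)

```text
time_s: 0.77
tool_pos: [0.2909, -0.3133, 0.2314]
tool_rot: [[1.0, 0.001, 0.0], [0.001, -1.0, -0.001], [0.0, 0.001, -1.0]]
contact_force: [0.9, -0.6, 0.5]
gripper_width: 0.0497
grasp_force: 0.0
```

Emit:
apply_moves([
  [[1,-1,0,0],[1,-1,0,0],[1,-1,0,0],[1,-1,0,0],[1,-1,0,0],[1,-1,0,0]],
])

```text
time_s: 1.27
tool_pos: [0.4441, -0.1607, 0.2311]
tool_rot: [[1.0, 0.002, 0.001], [0.002, -1.0, 0.001], [0.001, -0.001, -1.0]]
contact_force: [0.7, -0.5, -0.4]
gripper_width: 0.05
grasp_force: 0.0
```

Emit:
apply_moves([
  [[0.524,-1,0.4,0],[0.524,-1,0.4,0],[0.524,-1,0.4,0],[0.524,-1,0.4,0],[0.524,-1,0.4,0],[0.524,-1,0.4,0],[0.524,-1.0,0.4,0],[0.524,-1.0,0.4,0]],
])

```text
time_s: 1.93
tool_pos: [0.5193, -0.0146, 0.1715]
tool_rot: [[1.0, -0.001, 0.0], [-0.001, -1.0, -0.0], [0.0, 0.0, -1.0]]
contact_force: [-0.3, -0.1, -0.4]
gripper_width: 0.0498
grasp_force: 0.0
```

Emit:
apply_moves([
  [[0,-0.037,0,0],[0,-0.037,0.2,0],[0,-0.037,0.4,0],[0,-0.037,0.6,0],[0,-0.037,0.75,0],[0,-0.037,0.837,0],[0,-0.037,0.837,0]],
])

```text
time_s: 2.52
tool_pos: [0.5178, -0.0081, 0.0438]
tool_rot: [[1.0, -0.001, -0.004], [-0.001, -1.0, 0.0], [-0.004, -0.0, -1.0]]
contact_force: [0.5, 0.2, -0.6]
gripper_width: 0.0499
grasp_force: 0.0
```

Emit:
apply_moves([
  [[0,0,0,0],[0,0,0,0],[0,0,0,0],[0,0,0,0],[0,0,0,0],[0,0,0,0]],
], hand=20)

```text
time_s: 3.02
tool_pos: [0.52, -0.0075, 0.0467]
tool_rot: [[1.0, 0.0, 0.002], [0.0, -1.0, -0.0], [0.002, 0.0, -1.0]]
contact_force: [-1.3, -0.8, 7.2]
gripper_width: 0.0328
grasp_force: 30.7
```

Emit:
apply_moves([
  [[0,0,-0.1,0],[0,0,-0.3,0],[0,0,-0.5,0],[0,0,-0.7,0],[0,0,-0.87,0],[0,0,-0.87,0]],
], force=40)

```text
time_s: 3.52
tool_pos: [0.5214, -0.0075, 0.1813]
tool_rot: [[1.0, 0.0, 0.008], [0.0, -1.0, -0.001], [0.008, 0.001, -1.0]]
contact_force: [0.7, 0.4, -0.4]
gripper_width: 0.0326
grasp_force: 40.1
```

Emit:
apply_moves([
  [[-0.05,-0.1,0,0],[-0.1,-0.3,0,0],[-0.2,-0.5,0,0],[-0.3,-0.7,0,0],[-0.4,-1,0,0],[-0.4,-1,0,0]],
])

```text
time_s: 4.02
tool_pos: [0.4569, 0.1465, 0.1759]
tool_rot: [[1.0, 0.003, -0.001], [0.003, -1.0, 0.001], [-0.001, -0.001, -1.0]]
contact_force: [1.0, -0.3, -0.6]
gripper_width: 0.0327
grasp_force: 40.2
```

Emit:
apply_moves([
  [[-0.1,-0.25,0,0],[-0.2,-0.5,0,0],[-0.3,-0.75,0,0],[-0.343,-1,0,0],[-0.343,-1,0,0]],
])

```text
time_s: 4.43
tool_pos: [0.4063, 0.2973, 0.1761]
tool_rot: [[1.0, 0.004, 0.0], [0.004, -1.0, 0.002], [0.0, -0.002, -1.0]]
contact_force: [0.2, -0.3, -1.3]
gripper_width: 0.0329
grasp_force: 40.4
```

Emit:
apply_moves([
  [[0,-0.25,0,0],[0,-0.4,0,0],[0,-0.437,0.2,0],[0,-0.437,0.4,0],[0,-0.437,0.6,0],[0,-0.437,0.7,0],[0,-0.437,0.8,0],[0,-0.437,0.8,0],[0,-0.437,0.8,0]],
])

```text
time_s: 5.18
tool_pos: [0.4076, 0.3577, 0.0558]
tool_rot: [[1.0, 0.0, -0.001], [0.0, -1.0, -0.001], [-0.001, 0.001, -1.0]]
contact_force: [-0.8, 0.2, -0.3]
gripper_width: 0.0328
grasp_force: 40.5
```

Emit:
apply_moves([
  [[0,0,0.03,0],[0,0,0.055,0],[0,0,0.07,0],[0,0,0.07,0],[0,0,0.07,0]],
])

```text
time_s: 5.6
tool_pos: [0.4079, 0.3582, 0.046]
tool_rot: [[1.0, 0.0, 0.0], [0.0, -1.0, 0.0], [0.0, -0.0, -1.0]]
contact_force: [0.2, -0.0, -0.2]
gripper_width: 0.0326
grasp_force: 40.5
```

Emit:
apply_moves([
  [[0,0,0,0],[0,0,0,0],[0,0,0,0],[0,0,0,0]],
], hand=50)

```text
time_s: 5.93
tool_pos: [0.4078, 0.3582, 0.0459]
tool_rot: [[1.0, 0.0, 0.0], [0.0, -1.0, 0.0], [0.0, -0.0, -1.0]]
contact_force: [-0.4, -0.4, 0.0]
gripper_width: 0.0501
grasp_force: 0.0
```

Emit:
apply_moves([
  [[0,0,-0.2,0],[0,0,-0.4,0],[0,0,-0.6,0],[0,0,-0.87,0],[0,0,-0.87,0]],
])

```text
time_s: 6.35
tool_pos: [0.4102, 0.36, 0.1832]
tool_rot: [[1.0, 0.0, 0.008], [0.0, -1.0, 0.006], [0.008, -0.006, -1.0]]
contact_force: [1.4, -0.1, -0.2]
gripper_width: 0.0499
grasp_force: 0.0
```

```bash
python3 - <<'E'
from h import *
for n in("scene",):
    p,d=env.camera(n);cv2.imwrite("pics/s1.png",p[100:340,200:600,::-1].repeat(2,0).repeat(2,1)[:, :800])
p,d=env.camera("top");X=cloud("top",d);m=masks(p)
for c in("red","yellow","blue"):
    k=m[c]&(X[...,2]>.09)&(X[...,2]<.125)&(X[...,0]<.62)&(X[...,0]>.3);print(c,k.sum(),X[k].mean(0).round(4) if k.any() else 0)
E
```

```text
red 124 [ 0.5631 -0.0576  0.1099]
yellow 0 0
blue 47 [0.4081 0.3508 0.1074]
```

View pics/s1.png

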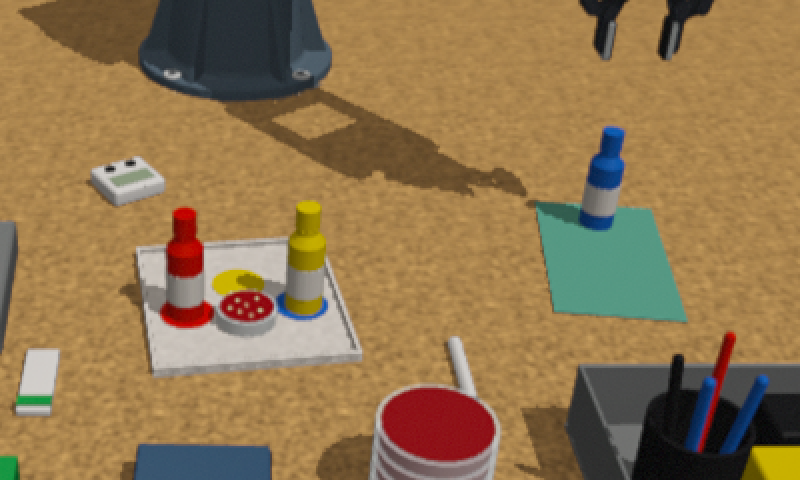

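The blue bottle stands upright on the mat at crop pixel (600,180), and its yellow pad in the tray is now free. Yellow is next.

Emit:
apply_moves([
  [[0.1,0.25,0,0],[0.25,0.5,0,0],[0.35,0.75,0,0],[0.48,1,0,0],[0.48,1,0,0]],
])

```text
time_s: 6.87
tool_pos: [0.4816, 0.203, 0.175]
tool_rot: [[1.0, -0.004, -0.001], [-0.004, -1.0, -0.002], [-0.001, 0.002, -1.0]]
contact_force: [-0.6, 0.1, 0.1]
gripper_width: 0.0503
grasp_force: 0.0
```

Emit:
apply_moves([
  [[0.1,0.25,0,0],[0.25,0.5,0,0],[0.35,0.75,0,0],[0.48,1,0,0],[0.48,1,0,0],[0.48,1.061,0,0],[0.48,1,0,0]],
])

```text
apply_moves: Invalid argument: commands='[[[0.1,0.25,0,0],[0.25,0.5,0,0],[0.35,0.75,0,0],[0.48,1,0,0],[0.48,1,0,0],[0.48,1.061,0,0],[0.48,1,0,0]]]' does not match type={"type": "array", "items": {"type": "array", "items": {"type": "array", "items": {"type": "number", "minimum": -1, "maximum": 1}}}}
```

Emit:
apply_moves([
  [[0.1,0.25,0,0],[0.25,0.5,0,0],[0.35,0.75,0,0],[0.48,1,0,0],[0.48,1,0,0],[0.48,1,0,0]],
])

```text
time_s: 7.37
tool_pos: [0.5518, 0.0566, 0.1748]
tool_rot: [[1.0, -0.003, -0.002], [-0.003, -1.0, 0.0], [-0.002, -0.0, -1.0]]
contact_force: [-0.5, 0.5, -0.4]
gripper_width: 0.0503
grasp_force: 0.0
```

Emit:
apply_moves([
  [[0,0.061,0,0],[0,0.061,0.2,0],[0,0.061,0.4,0],[0,0.061,0.6,0],[0,0.061,0.75,0],[0,0.061,0.87,0],[0,0.061,0.87,0],[0,0.061,0.87,0]],
])

```text
time_s: 8.03
tool_pos: [0.5509, 0.0498, 0.0453]
tool_rot: [[1.0, 0.002, -0.002], [0.002, -1.0, 0.0], [-0.002, -0.0, -1.0]]
contact_force: [-0.3, 0.0, 0.3]
gripper_width: 0.0501
grasp_force: 0.0
```

Emit:
apply_moves([
  [[0,0,0,0],[0,0,0,0],[0,0,0,0],[0,0,0,0],[0,0,0,0],[0,0,0,0]],
], hand=20)

```text
time_s: 8.53
tool_pos: [0.5527, 0.0493, 0.0472]
tool_rot: [[1.0, 0.0, 0.002], [0.0, -1.0, 0.0], [0.002, -0.0, -1.0]]
contact_force: [-0.7, 2.1, 8.6]
gripper_width: 0.0328
grasp_force: 40.5
```

Emit:
apply_moves([
  [[0,0,-0.1,0],[0,0,-0.3,0],[0,0,-0.5,0],[0,0,-0.7,0],[0,0,-0.87,0],[0,0,-0.87,0]],
])

```text
time_s: 9.03
tool_pos: [0.5541, 0.049, 0.1819]
tool_rot: [[1.0, 0.0, 0.009], [0.0, -1.0, -0.0], [0.009, 0.0, -1.0]]
contact_force: [1.0, -0.6, 0.5]
gripper_width: 0.0327
grasp_force: 40.1
```

Emit:
apply_moves([
  [[-0.05,-0.1,0,0],[-0.1,-0.3,0,0],[-0.15,-0.5,0,0],[-0.2,-0.7,0,0],[-0.28,-1,0,0],[-0.28,-1,0,0]],
])

```text
time_s: 9.53
tool_pos: [0.508, 0.2034, 0.1761]
tool_rot: [[1.0, 0.003, -0.0], [0.003, -1.0, 0.001], [-0.0, -0.001, -1.0]]
contact_force: [0.4, 1.1, -1.0]
gripper_width: 0.0324
grasp_force: 40.2
```

Emit:
apply_moves([
  [[-0.1,-0.25,0,0],[-0.2,-0.5,0,0],[-0.25,-0.75,0,0],[-0.28,-1,0,0],[-0.28,-1,0,0],[-0.28,-1,0,0],[-0.28,-1,0,0]],
])

```text
time_s: 10.12
tool_pos: [0.4676, 0.3485, 0.1759]
tool_rot: [[1.0, 0.001, -0.001], [0.001, -1.0, -0.001], [-0.001, 0.001, -1.0]]
contact_force: [0.1, -0.6, -0.0]
gripper_width: 0.0327
grasp_force: 40.4
```

Emit:
apply_moves([
  [[0,0,0.2,0],[0,0,0.4,0],[0,0,0.6,0],[0,0,0.7,0],[0,0,0.8,0],[0,0,0.84,0],[0,0,0.87,0],[0,0,0.87,0],[0,0,0.87,0],[0,0,0.87,0]],
])

```text
time_s: 10.95
tool_pos: [0.4682, 0.3488, 0.0465]
tool_rot: [[1.0, -0.0, 0.001], [-0.0, -1.0, 0.001], [0.001, -0.001, -1.0]]
contact_force: [0.3, -0.3, -1.9]
gripper_width: 0.0324
grasp_force: 40.6
```

Emit:
apply_moves([
  [[0,0,0,0],[0,0,0,0],[0,0,0,0],[0,0,0,0]],
], hand=50)

```text
time_s: 11.28
tool_pos: [0.4678, 0.3491, 0.0459]
tool_rot: [[1.0, 0.0, 0.0], [0.0, -1.0, 0.0], [0.0, -0.0, -1.0]]
contact_force: [-0.1, -0.3, -0.5]
gripper_width: 0.0504
grasp_force: 0.0
```

Emit:
apply_moves([
  [[0,0,-0.2,0],[0,0,-0.4,0],[0,0,-0.6,0],[0,0,-0.87,0],[0,0,-0.87,0],[0,0,-0.87,0],[0,0,-0.87,0]],
])

```text
time_s: 11.87
tool_pos: [0.4675, 0.3489, 0.1759]
tool_rot: [[1.0, 0.0, -0.0], [0.0, -1.0, -0.0], [-0.0, 0.0, -1.0]]
contact_force: [0.3, -0.6, -0.3]
gripper_width: 0.0499
grasp_force: 0.0
```

Emit:
apply_moves([
  [[0.1,0.25,0,0],[0.15,0.5,0,0],[0.25,0.75,0,0],[0.3,1,0,0],[0.3,1,0,0]],
])

```text
time_s: 12.28
tool_pos: [0.5132, 0.1938, 0.1746]
tool_rot: [[1.0, -0.004, -0.003], [-0.004, -1.0, -0.002], [-0.003, 0.002, -1.0]]
contact_force: [0.1, -0.3, -0.3]
gripper_width: 0.0499
grasp_force: 0.0
```

Emit:
apply_moves([
  [[0.1,0.25,0,0],[0.25,0.5,0,0],[0.3,0.75,0,0],[0.338,1,0,0],[0.338,1,0,0]],
])

```text
time_s: 12.7
tool_pos: [0.5638, 0.0439, 0.1746]
tool_rot: [[1.0, -0.004, -0.002], [-0.004, -1.0, -0.001], [-0.002, 0.001, -1.0]]
contact_force: [-0.4, -0.2, -0.8]
gripper_width: 0.0502
grasp_force: 0.0
```

Emit:
apply_moves([
  [[0,0.25,0,0],[0,0.5,0,0],[0,0.71,0,0],[0,0.71,0,0],[0,0.71,0,0],[0,0.71,0,0],[0,0.71,0,0]],
])

```text
time_s: 13.28
tool_pos: [0.5633, -0.0562, 0.1756]
tool_rot: [[1.0, 0.001, -0.001], [0.001, -1.0, 0.0], [-0.001, -0.0, -1.0]]
contact_force: [0.6, 0.5, -0.8]
gripper_width: 0.0502
grasp_force: 0.0
```

Emit:
apply_moves([
  [[0,0,0.2,0],[0,0,0.4,0],[0,0,0.6,0],[0,0,0.75,0],[0,0,0.87,0],[0,0,0.87,0],[0,0,0.87,0],[0,0,0.87,0]],
])

```text
time_s: 13.95
tool_pos: [0.5642, -0.0569, 0.0468]
tool_rot: [[1.0, 0.001, 0.001], [0.001, -1.0, -0.0], [0.001, 0.0, -1.0]]
contact_force: [-0.3, -0.9, 0.9]
gripper_width: 0.0498
grasp_force: 0.0
```

Emit:
apply_moves([
  [[0,0,0,0],[0,0,0,0],[0,0,0,0],[0,0,0,0],[0,0,0,0],[0,0,0,0]],
], hand=20)

```text
time_s: 14.45
tool_pos: [0.5644, -0.0574, 0.0474]
tool_rot: [[1.0, 0.0, 0.002], [0.0, -1.0, -0.0], [0.002, 0.0, -1.0]]
contact_force: [-0.9, 0.5, 6.0]
gripper_width: 0.0326
grasp_force: 39.6
```

Emit:
apply_moves([
  [[0,0,-0.1,0],[0,0,-0.3,0],[0,0,-0.5,0],[0,0,-0.7,0],[0,0,-0.87,0],[0,0,-0.87,0]],
])

```text
time_s: 14.95
tool_pos: [0.5659, -0.0578, 0.1823]
tool_rot: [[1.0, 0.0, 0.009], [0.0, -1.0, -0.002], [0.009, 0.002, -1.0]]
contact_force: [0.5, -0.5, -0.5]
gripper_width: 0.0328
grasp_force: 40.1
```

Emit:
apply_moves([
  [[-0.05,-0.1,0,0],[-0.1,-0.3,0,0],[-0.1,-0.5,0,0],[-0.1,-0.75,0,0],[-0.1,-1,0,0],[-0.1,-1,0,0]],
])

```text
time_s: 15.45
tool_pos: [0.5473, 0.098, 0.1758]
tool_rot: [[1.0, 0.004, -0.001], [0.004, -1.0, 0.001], [-0.001, -0.001, -1.0]]
contact_force: [-0.4, 0.3, -0.9]
gripper_width: 0.0328
grasp_force: 40.2
```

Emit:
apply_moves([
  [[-0.05,-0.25,0,0],[-0.1,-0.5,0,0],[-0.15,-0.75,0,0],[-0.15,-1,0,0],[-0.15,-1,0,0]],
])

```text
time_s: 15.87
tool_pos: [0.5245, 0.2478, 0.1758]
tool_rot: [[1.0, 0.004, -0.0], [0.004, -1.0, 0.001], [-0.0, -0.001, -1.0]]
contact_force: [0.6, 0.1, -1.0]
gripper_width: 0.0327
grasp_force: 40.4
```

Emit:
apply_moves([
  [[0,-0.25,0,0],[0,-0.5,0,0],[0,-0.664,0,0],[0,-0.664,0,0],[0,-0.664,0,0],[0,-0.664,0,0]],
])

```text
time_s: 16.37
tool_pos: [0.5254, 0.3415, 0.1757]
tool_rot: [[1.0, 0.0, -0.001], [0.0, -1.0, -0.001], [-0.001, 0.001, -1.0]]
contact_force: [0.4, -0.7, -1.5]
gripper_width: 0.0324
grasp_force: 40.5
```

Emit:
apply_moves([
  [[0,0,0.2,0],[0,0,0.4,0],[0,0,0.6,0],[0,0,0.7,0],[0,0,0.8,0],[0,0,0.84,0],[0,0,0.87,0],[0,0,0.87,0],[0,0,0.87,0],[0,0,0.87,0]],
])

```text
time_s: 17.2
tool_pos: [0.5263, 0.3419, 0.0465]
tool_rot: [[1.0, -0.0, 0.001], [-0.0, -1.0, 0.0], [0.001, -0.0, -1.0]]
contact_force: [-0.2, -0.6, -0.8]
gripper_width: 0.0326
grasp_force: 40.8
```

Emit:
apply_moves([
  [[0,0,0,0],[0,0,0,0],[0,0,0,0],[0,0,0,0]],
], hand=50)

```text
time_s: 17.53
tool_pos: [0.526, 0.3422, 0.0458]
tool_rot: [[1.0, 0.0, 0.0], [0.0, -1.0, 0.0], [0.0, -0.0, -1.0]]
contact_force: [0.5, -0.3, 0.8]
gripper_width: 0.0503
grasp_force: 0.0
```

Emit:
apply_moves([
  [[0,0,-0.2,0],[0,0,-0.4,0],[0,0,-0.6,0],[0,0,-0.87,0],[0,0,-0.87,0],[0,0,-0.87,0],[0,0,-0.87,0]],
])

```text
time_s: 18.12
tool_pos: [0.5257, 0.342, 0.1758]
tool_rot: [[1.0, 0.0, -0.0], [0.0, -1.0, -0.0], [-0.0, 0.0, -1.0]]
contact_force: [-0.9, 0.2, 0.3]
gripper_width: 0.0501
grasp_force: 0.0
```

```bash
python3 - <<'E'
from h import *
for n in("scene","top"):
    p,d=env.camera(n);np.savez(f"/tmp/{n}1.npz",p=p,d=d)
    cv2.imwrite(f"pics/{n}2.png",p[:,:,::-1]);X=cloud(n,d);m=masks(p)
    box=(X[...,0]>.44)&(X[...,0]<.66)&(X[...,1]>-.11)&(X[...,1]<.1)
    for c in("red","yellow","blue"):
        k=(m[c]&box&(X[...,2]<.035)).astype(np.uint8)
        q,l,s,ce=cv2.connectedComponentsWithStats(k)
        for i in range(1,q):
            if s[i,4]>60:
                P=X[l==i];print(n,c,s[i],ce[i].round(1),P.mean(0).round(4),((P.max(0)+P.min(0))/2).round(4),np.ptp(P,0).round(3), world(n,ce[i],.004).round(4))
E
```

```text
scene red [311 246  25  14 236] [323.  252.6] [ 0.5719 -0.0034  0.0188] [ 0.5701 -0.0034  0.0187] [0.047 0.043 0.006] [[ 0.5511 -0.0026  0.004 ]]
scene red [280 249  27  15 306] [293.2 256. ] [ 0.5612 -0.0566  0.004 ] [ 0.5606 -0.0568  0.0046] [0.046 0.047 0.006] [[ 0.5613 -0.0566  0.004 ]]
scene yellow [306 235  26  12 236] [318.3 240.4] [ 0.5115 -0.0101  0.0039] [ 0.519  -0.0098  0.009 ] [0.056 0.047 0.018] [[ 0.5117 -0.0101  0.004 ]]
scene blue [338 245  26  14 128] [348.3 252.2] [0.5497 0.0436 0.0041] [0.5479 0.0478 0.0042] [0.044 0.045 0.006] [[0.5497 0.0436 0.004 ]]
top red [338 236  25  25 453] [350.  247.5] [ 0.5635 -0.0582  0.0056] [ 0.5626 -0.0583  0.0053] [0.045 0.045 0.011] [[ 0.5637 -0.0584  0.004 ]]
top blue [282 242  25  25 489] [293.7 254. ] [0.5509 0.0462 0.0055] [0.551  0.0458 0.0051] [0.045 0.045 0.009] [[0.551  0.0463 0.004 ]]
```

View pics/scene2.png

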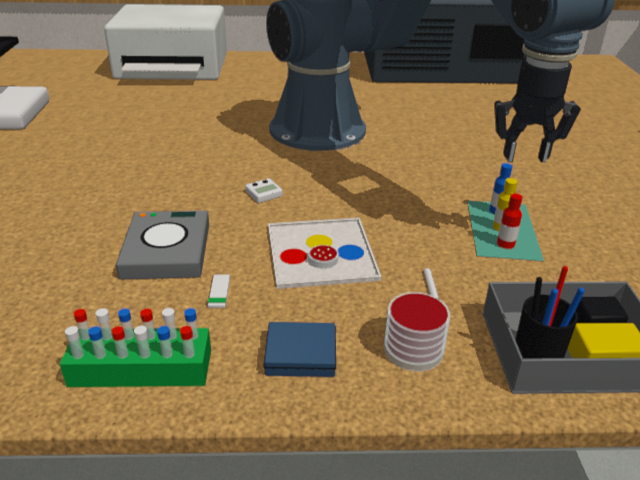

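The scene view shows all three bottles upright on the mat, around (505,205). The tray has its pads free and the dish sits at (323,253).

```bash
python3 - <<'E'
from h import *
p=np.load("/tmp/top1.npz")['p'];d=np.load("/tmp/top1.npz")['d'];X=cloud("top",d)
h=cv2.cvtColor(p,cv2.COLOR_RGB2HSV).astype(int);H,S,V=h[...,0],h[...,1],h[...,2]
box=(X[...,0]>.46)&(X[...,0]<.64)&(X[...,1]>-.09)&(X[...,1]<.08)
for nm,k,z in(("yel",(H>15)&(H<38)&(S>110)&box,.004),("dish",((H<8)|(H>172))&(S>90)&box&(X[...,1]>-.03)&(X[...,1]<.03),.015)):
    q,l,s,ce=cv2.connectedComponentsWithStats(k.astype(np.uint8));i=1+s[1:,4].argmax()
    pts=np.argwhere(l==i)[:,::-1].astype(np.int32);c,r=cv2.minEnclosingCircle(pts)
    print(nm,s[i],ce[i],c,r,world("top",c,z).round(4),X[l==i].mean(0).round(4))
cv2.imwrite("pics/crop3.png",cv2.resize(p[190:330,250:400,::-1],None,fx=4,fy=4))
E
```

```text
yel [312 259  26  27 532] [324.15977444 271.95112782] (324.0, 271.94232177734375) 13.096014022827148 [[ 0.518 -0.01   0.004]] [ 0.5176 -0.01    0.0109]
dish [309 228  25  26 493] [320.96348884 240.63894523] (321.0, 240.5625) 12.91584300994873 [[ 0.5751 -0.004   0.015 ]] [ 0.574  -0.0037  0.0243]
```

View pics/crop3.png

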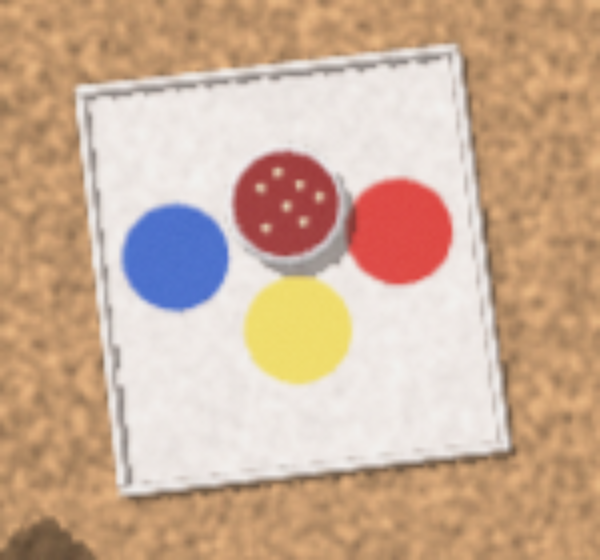

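The crop shows the dish at (287,205), clear of the blue (175,257), red (400,231) and yellow (298,330) pads. Nothing blocks grasping the dish along y.

Emit:
apply_moves([
  [[0.1,0.25,0,0],[0.15,0.5,0,0],[0.15,0.75,0,0],[0.15,1,0,0],[0.15,1,0,0]],
], hand=85, force=25)

```text
time_s: 18.63
tool_pos: [0.548, 0.1869, 0.1749]
tool_rot: [[1.0, -0.003, -0.003], [-0.003, -1.0, -0.002], [-0.003, 0.002, -1.0]]
contact_force: [-0.9, 0.7, 0.7]
gripper_width: 0.0847
grasp_force: 0.0
```

Emit:
apply_moves([
  [[0.1,0.25,0,0],[0.165,0.5,0.1,0],[0.165,0.75,0.2,0],[0.165,1,0.4,0],[0.165,1,0.45,0],[0.165,1,0.45,0]],
])

```text
time_s: 19.13
tool_pos: [0.5714, 0.0406, 0.1052]
tool_rot: [[1.0, -0.003, -0.006], [-0.003, -1.0, 0.0], [-0.006, -0.0, -1.0]]
contact_force: [-0.4, -0.3, -0.1]
gripper_width: 0.0853
grasp_force: 0.0
```

Emit:
apply_moves([
  [[0,0.2,0,0],[0,0.305,0,0],[0,0.305,0,0],[0,0.305,0,0],[0,0.305,0.15,0],[0,0.305,0.3,0],[0,0.305,0.45,0],[0,0.305,0.55,0],[0,0.305,0.6,0],[0,0.305,0.6,0],[0,0.305,0.6,0]],
])

```text
time_s: 20.05
tool_pos: [0.5736, -0.0027, 0.0193]
tool_rot: [[1.0, 0.001, 0.0], [0.001, -1.0, 0.0], [0.0, -0.0, -1.0]]
contact_force: [-0.2, 0.1, -0.5]
gripper_width: 0.0852
grasp_force: 0.0
```

Emit:
apply_moves([
  [[0,0,0.04,0],[0,0,0.07,0],[0,0,0.093,0],[0,0,0.093,0],[0,0,0.093,0],[0,0,0.093,0]],
])

```text
time_s: 20.55
tool_pos: [0.5734, -0.0037, 0.005]
tool_rot: [[1.0, 0.0, 0.0], [0.0, -1.0, -0.0], [0.0, 0.0, -1.0]]
contact_force: [0.2, 0.4, 0.5]
gripper_width: 0.0849
grasp_force: 0.0
```

Emit:
apply_moves([
  [[0,0,0,0],[0,0,0,0],[0,0,0,0],[0,0,0,0],[0,0,0,0],[0,0,0,0],[0,0,0,0]],
], hand=50)

```text
time_s: 21.13
tool_pos: [0.5734, -0.0037, 0.0052]
tool_rot: [[1.0, 0.0, 0.0], [0.0, -1.0, -0.0], [0.0, 0.0, -1.0]]
contact_force: [-2.4, 0.0, 6.0]
gripper_width: 0.0536
grasp_force: 25.7
```

Emit:
apply_moves([
  [[0,0,-0.05,0],[0,0,-0.15,0],[0,0,-0.3,0],[0,0,-0.45,0],[0,0,-0.6,0],[0,0,-0.6,0],[0,0,-0.6,0]],
])

```text
time_s: 21.72
tool_pos: [0.5739, -0.0037, 0.0961]
tool_rot: [[1.0, 0.0, 0.002], [0.0, -1.0, -0.0], [0.002, 0.0, -1.0]]
contact_force: [-0.5, -0.7, -1.2]
gripper_width: 0.0534
grasp_force: 26.6
```

```bash
python3 - <<'E'
from h import *
p,d=env.camera("top")
for n in("top","scene"):
    f=np.load(f"/tmp/{n}.npz");m=masks(f['p'])['white'];X=cloud(n,f['d'])
    k=(m&(X[...,1]<-.15)&(X[...,1]>-.4)&(X[...,2]>.025)&(X[...,2]<.05)&(X[...,0]<.65)&(X[...,0]>.45)).astype(np.uint8)
    q,l,s,ce=cv2.connectedComponentsWithStats(k);i=1+s[1:,4].argmax()
    e=cv2.fitEllipse(max(cv2.findContours((l==i).astype(np.uint8),0,1)[0],key=len));print(n,e,world(n,e[0],.0365).round(4))
p,d=env.camera("scene");cv2.imwrite("pics/s4.png",cv2.resize(p[190:310,230:430,::-1],None,fx=4,fy=4))
E
```

```text
top ((478.6018981933594, 258.6050720214844), (36.728065490722656, 38.392433166503906), 137.40170288085938) [[ 0.5414 -0.2872  0.0365]]
scene ((163.97354125976562, 234.5155029296875), (20.29202651977539, 38.643917083740234), 82.16431427001953) [[ 0.5405 -0.2867  0.0365]]
```

View pics/s4.png

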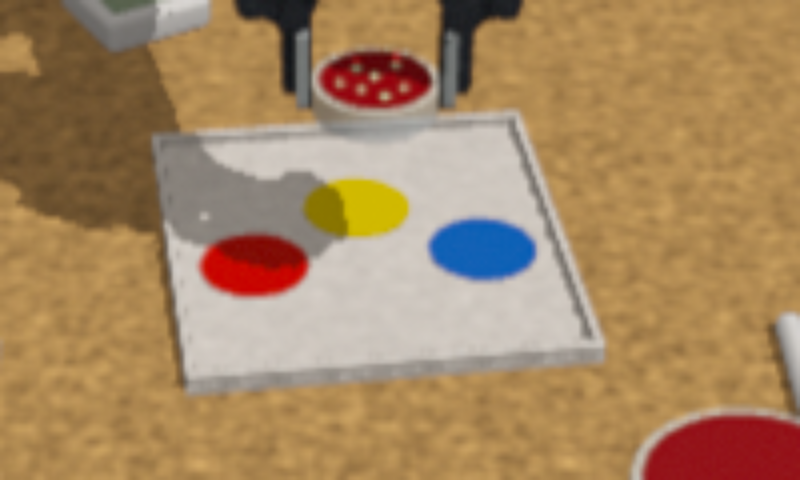

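The dish is gripped level at crop pixel (375,85). Now I'll carry it to the lit disc at (0.541, -0.287).

Emit:
apply_moves([
  [[0,0.1,0,0],[-0.03,0.3,0,0],[-0.06,0.5,0,0],[-0.11,0.75,0,0],[-0.11,1,0,0],[-0.11,1,0,0]],
])

```text
time_s: 22.32
tool_pos: [0.5561, -0.1588, 0.0937]
tool_rot: [[1.0, -0.004, -0.001], [-0.004, -1.0, -0.001], [-0.001, 0.001, -1.0]]
contact_force: [-0.2, 0.6, 0.1]
gripper_width: 0.0538
grasp_force: 26.6
```

Emit:
apply_moves([
  [[-0.05,0.25,0,0],[-0.08,0.5,0,0],[-0.107,0.7,0,0],[-0.107,0.889,0,0],[-0.107,0.889,0,0],[-0.107,0.889,0,0],[-0.107,0.889,0,0]],
])

```text
time_s: 22.9
tool_pos: [0.5404, -0.286, 0.0938]
tool_rot: [[1.0, 0.0, -0.002], [0.0, -1.0, 0.001], [-0.002, -0.001, -1.0]]
contact_force: [-0.3, 0.8, -0.9]
gripper_width: 0.0539
grasp_force: 26.7
```

Emit:
apply_moves([
  [[0,0,0.1,0],[0,0,0.2,0],[0,0,0.28,0],[0,0,0.33,0],[0,0,0.36,0],[0,0,0.377,0],[0,0,0.377,0],[0,0,0.377,0],[0,0,0.377,0]],
])

```text
time_s: 23.65
tool_pos: [0.5411, -0.2871, 0.0389]
tool_rot: [[1.0, 0.0, 0.001], [0.0, -1.0, -0.0], [0.001, 0.0, -1.0]]
contact_force: [-0.6, -0.2, -0.6]
gripper_width: 0.0537
grasp_force: 26.7
```

Emit:
apply_moves([
  [[0,0,0,0],[0,0,0,0],[0,0,0,0],[0,0,0,0],[0,0,0,0],[0,0,0,0]],
], hand=80)

```text
time_s: 24.15
tool_pos: [0.5408, -0.287, 0.0383]
tool_rot: [[1.0, 0.0, -0.0], [0.0, -1.0, 0.0], [-0.0, -0.0, -1.0]]
contact_force: [0.3, -0.3, 0.1]
gripper_width: 0.0796
grasp_force: 0.0
```

Emit:
apply_moves([
  [[0,0,-0.1,0],[0,0,-0.3,0],[0,0,-0.6,0],[0,0,-0.93,0],[0,0,-0.93,0],[0,0,-0.93,0]],
])

```text
time_s: 24.65
tool_pos: [0.5423, -0.2879, 0.1818]
tool_rot: [[1.0, 0.0, 0.006], [0.0, -1.0, -0.004], [0.006, 0.004, -1.0]]
contact_force: [-0.3, 0.2, -0.6]
gripper_width: 0.08
grasp_force: 0.0
```

Emit:
apply_moves([
  [[0,-0.25,0,0],[0,-0.5,0,0],[0,-0.75,0,0],[0,-1,0,0],[0,-1,0,0]],
], hand=50, force=40)

```text
time_s: 25.07
tool_pos: [0.5398, -0.1316, 0.1763]
tool_rot: [[1.0, 0.004, -0.003], [0.004, -1.0, 0.002], [-0.003, -0.002, -1.0]]
contact_force: [0.9, 0.1, -1.2]
gripper_width: 0.05
grasp_force: 0.0
```

```bash
python3 - <<'E'
from h import *
for n in("top","scene"):
    p,d=env.camera(n);X=cloud(n,d);m=masks(p)
    k=m["red"]&(X[...,1]<-.2)&(X[...,1]>-.38)&(X[...,0]>.48)&(X[...,0]<.61);P=X[k];print(n,P.mean(0).round(4),((P.max(0)+P.min(0))/2).round(4))
    for c in("blue","red","yellow"):
        k=m[c]&(X[...,2]>.095)&(X[...,2]<.125)&(X[...,1]>.28)&(X[...,1]<.43)&(X[...,0]<.58);P=X[k]
        if len(P):print(n,c,len(P),P.mean(0).round(4),((P.max(0)+P.min(0))/2).round(4))
    cv2.imwrite(f"pics/{n}5.png",p[:,:,::-1])
E
```

```text
<stdin>:4: RuntimeWarning: Mean of empty slice.
  ret = um.true_divide(
Traceback (most recent call last):
ValueError: zero-size array to reduction operation maximum which has no identity
```

Emit:
apply_moves([
  [[-0.05,-0.25,0,0],[-0.1,-0.5,0,0],[-0.1,-0.75,0,0],[-0.1,-1,0,0],[-0.1,-1,0,0]],
])

```text
time_s: 25.53
tool_pos: [0.5252, 0.0171, 0.1768]
tool_rot: [[1.0, 0.003, -0.001], [0.003, -1.0, 0.001], [-0.001, -0.001, -1.0]]
contact_force: [0.4, 0.6, -0.3]
gripper_width: 0.0497
grasp_force: 0.0
```

Emit:
apply_moves([
  [[0,-0.25,0,0],[0,-0.5,0,0],[0,-0.75,0,0],[0,-1,0,0],[0,-1,0,0]],
])

```text
time_s: 25.95
tool_pos: [0.5255, 0.1671, 0.1768]
tool_rot: [[1.0, 0.003, -0.001], [0.003, -1.0, 0.001], [-0.001, -0.001, -1.0]]
contact_force: [0.5, 0.9, -0.2]
gripper_width: 0.0497
grasp_force: 0.0
```

```bash
python3 - <<'E'
from h import *
for n in("top","scene"):
    p,d=env.camera(n);X=cloud(n,d);m=masks(p);h=cv2.cvtColor(p,cv2.COLOR_RGB2HSV).astype(int)
    k=((h[...,0]<8)|(h[...,0]>172))&(h[...,1]>90)&(X[...,1]<-.24)&(X[...,1]>-.33)&(X[...,0]>.5)&(X[...,0]<.59);P=X[k]
    if len(P):print(n,len(P),P.mean(0).round(4),((P.max(0)+P.min(0))/2).round(4))
    for c in("blue","red","yellow"):
        k=m[c]&(X[...,2]>.095)&(X[...,2]<.125)&(X[...,1]>.28)&(X[...,1]<.43)&(X[...,0]<.58);P=X[k]
        if len(P):print(n,c,len(P),P.mean(0).round(4),((P.max(0)+P.min(0))/2).round(4))
    cv2.imwrite(f"pics/{n}5.png",p[:,:,::-1])
E
```

```text
top 530 [ 0.542  -0.2881  0.0528] [ 0.5422 -0.2877  0.0521]
scene 287 [ 0.5396 -0.2881  0.0507] [ 0.5391 -0.2882  0.0512]
scene blue 75 [0.4111 0.3544 0.1028] [0.4072 0.355  0.102 ]
scene red 108 [0.5281 0.3389 0.1039] [0.525  0.3398 0.1021]
scene yellow 112 [0.4721 0.346  0.1036] [0.4872 0.3434 0.1026]
```

View pics/scene5.png

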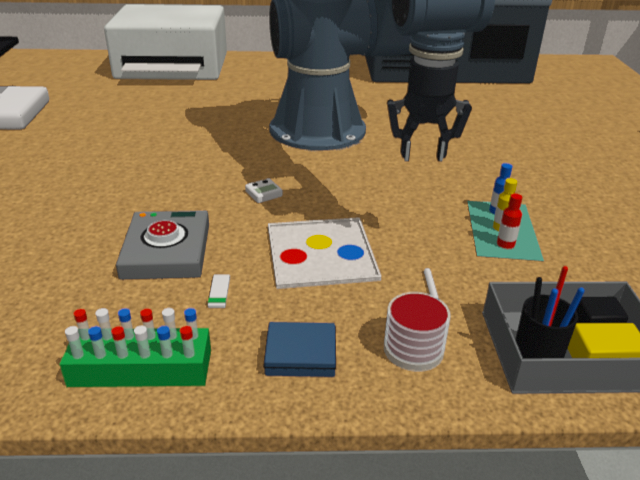

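The dish lies on the lit disc, measured within about 1 mm of centre. All three bottles are still upright on the mat. Returning red first.

Emit:
apply_moves([
  [[0,-0.25,0,0],[0,-0.5,0,0],[0,-0.75,0,0],[0,-1,0,0],[0,-1,0,0]],
])

```text
time_s: 26.47
tool_pos: [0.5259, 0.3163, 0.177]
tool_rot: [[1.0, 0.002, 0.0], [0.002, -1.0, 0.001], [0.0, -0.001, -1.0]]
contact_force: [0.9, 0.3, 0.5]
gripper_width: 0.0496
grasp_force: 0.0
```

Emit:
apply_moves([
  [[0,-0.193,0,0],[0,-0.193,0,0],[0,-0.193,0,0],[0,-0.193,0,0],[0,-0.193,0.2,0],[0,-0.193,0.4,0],[0,-0.193,0.6,0],[0,-0.193,0.75,0],[0,-0.193,0.877,0],[0,-0.193,0.877,0],[0,-0.193,0.877,0],[0,-0.193,0.877,0]],
])

```text
time_s: 27.47
tool_pos: [0.5266, 0.3415, 0.0475]
tool_rot: [[1.0, -0.001, 0.001], [-0.001, -1.0, 0.001], [0.001, -0.001, -1.0]]
contact_force: [-0.3, -0.1, 1.1]
gripper_width: 0.0502
grasp_force: 0.0
```

Emit:
apply_moves([
  [[0,0,0,0],[0,0,0,0],[0,0,0,0],[0,0,0,0],[0,0,0,0],[0,0,0,0]],
], hand=20)

```text
time_s: 27.97
tool_pos: [0.5266, 0.3421, 0.048]
tool_rot: [[1.0, 0.0, 0.002], [0.0, -1.0, 0.001], [0.002, -0.001, -1.0]]
contact_force: [-1.5, -2.5, 5.2]
gripper_width: 0.0328
grasp_force: 39.5
```

Emit:
apply_moves([
  [[0,0,-0.1,0],[0,0,-0.3,0],[0,0,-0.5,0],[0,0,-0.7,0],[0,0,-0.877,0],[0,0,-0.877,0],[0,0,-0.877,0],[0,0,-0.877,0]],
])

```text
time_s: 28.63
tool_pos: [0.5253, 0.3418, 0.1774]
tool_rot: [[1.0, 0.0, -0.0], [0.0, -1.0, -0.0], [-0.0, 0.0, -1.0]]
contact_force: [-0.1, 0.3, -1.0]
gripper_width: 0.0325
grasp_force: 40.1
```

Emit:
apply_moves([
  [[0.05,0.1,0,0],[0.1,0.3,0,0],[0.1,0.5,0,0],[0.1,0.75,0,0],[0.1,1,0,0],[0.1,1,0,0]],
])

```text
time_s: 29.13
tool_pos: [0.5399, 0.1868, 0.1763]
tool_rot: [[1.0, -0.003, -0.003], [-0.003, -1.0, -0.002], [-0.003, 0.002, -1.0]]
contact_force: [0.7, -0.5, -1.1]
gripper_width: 0.0324
grasp_force: 40.2
```

Emit:
apply_moves([
  [[0.05,0.25,0,0],[0.1,0.5,0,0],[0.15,0.75,0,0],[0.15,1,0,0],[0.15,1,0,0]],
])

```text
time_s: 29.55
tool_pos: [0.5628, 0.0369, 0.1764]
tool_rot: [[1.0, -0.004, -0.002], [-0.004, -1.0, -0.001], [-0.002, 0.001, -1.0]]
contact_force: [0.2, 0.3, -0.0]
gripper_width: 0.0326
grasp_force: 40.3
```

Emit:
apply_moves([
  [[0,0.25,0,0],[0,0.5,0,0],[0,0.665,0,0],[0,0.665,0,0],[0,0.665,0,0],[0,0.665,0,0],[0,0.665,0,0]],
])

```text
time_s: 30.13
tool_pos: [0.5631, -0.0566, 0.1772]
tool_rot: [[1.0, 0.001, -0.001], [0.001, -1.0, 0.0], [-0.001, -0.0, -1.0]]
contact_force: [-0.8, 0.9, -1.7]
gripper_width: 0.0325
grasp_force: 40.5
```

Emit:
apply_moves([
  [[0,0,0.2,0],[0,0,0.4,0],[0,0,0.6,0],[0,0,0.7,0],[0,0,0.8,0],[0,0,0.84,0],[0,0,0.868,0],[0,0,0.868,0],[0,0,0.868,0],[0,0,0.868,0]],
])

```text
time_s: 30.97
tool_pos: [0.564, -0.0571, 0.0488]
tool_rot: [[1.0, 0.001, 0.002], [0.001, -1.0, -0.0], [0.002, 0.0, -1.0]]
contact_force: [-1.1, 0.6, 6.7]
gripper_width: 0.0326
grasp_force: 41.5
```

Emit:
apply_moves([
  [[0,0,0,0],[0,0,0,0],[0,0,0,0],[0,0,0,0]],
], hand=50)

```text
time_s: 31.3
tool_pos: [0.5633, -0.0576, 0.0476]
tool_rot: [[1.0, 0.0, 0.0], [0.0, -1.0, -0.0], [0.0, 0.0, -1.0]]
contact_force: [0.8, 0.4, -0.1]
gripper_width: 0.0503
grasp_force: 0.0
```

Emit:
apply_moves([
  [[0,0,-0.2,0],[0,0,-0.4,0],[0,0,-0.6,0],[0,0,-0.868,0],[0,0,-0.868,0],[0,0,-0.868,0]],
])

```text
time_s: 31.8
tool_pos: [0.5642, -0.0579, 0.1798]
tool_rot: [[1.0, 0.0, 0.004], [0.0, -1.0, -0.001], [0.004, 0.001, -1.0]]
contact_force: [-0.3, 0.1, -0.9]
gripper_width: 0.0504
grasp_force: 0.0
```

Emit:
apply_moves([
  [[-0.1,-0.25,0,0],[-0.2,-0.5,0,0],[-0.3,-0.75,0,0],[-0.4,-1,0,0],[-0.4,-1,0,0]],
])

```text
time_s: 32.22
tool_pos: [0.5001, 0.0969, 0.1764]
tool_rot: [[1.0, 0.004, -0.003], [0.004, -1.0, 0.001], [-0.003, -0.001, -1.0]]
contact_force: [0.4, 0.0, 0.1]
gripper_width: 0.0498
grasp_force: 0.0
```

Emit:
apply_moves([
  [[-0.1,-0.25,0,0],[-0.2,-0.5,0,0],[-0.3,-0.75,0,0],[-0.4,-1,0,0],[-0.4,-1,0,0]],
])

```text
time_s: 32.63
tool_pos: [0.4404, 0.2466, 0.1766]
tool_rot: [[1.0, 0.005, -0.002], [0.005, -1.0, 0.0], [-0.002, -0.0, -1.0]]
contact_force: [0.0, 0.1, 0.3]
gripper_width: 0.0505
grasp_force: 0.0
```

Emit:
apply_moves([
  [[-0.1,-0.25,0,0],[-0.2,-0.5,0,0],[-0.233,-0.773,0,0],[-0.233,-0.773,0,0],[-0.233,-0.773,0,0],[-0.233,-0.773,0,0],[-0.233,-0.773,0,0]],
])

```text
time_s: 33.22
tool_pos: [0.4084, 0.3569, 0.1772]
tool_rot: [[1.0, -0.001, -0.001], [-0.001, -1.0, -0.001], [-0.001, 0.001, -1.0]]
contact_force: [-0.2, 0.4, 0.4]
gripper_width: 0.0501
grasp_force: 0.0
```

Emit:
apply_moves([
  [[0,0,0.2,0],[0,0,0.4,0],[0,0,0.6,0],[0,0,0.75,0],[0,0,0.878,0],[0,0,0.878,0],[0,0,0.878,0],[0,0,0.878,0]],
])

```text
time_s: 33.88
tool_pos: [0.409, 0.3579, 0.0472]
tool_rot: [[1.0, -0.001, 0.001], [-0.001, -1.0, 0.001], [0.001, -0.001, -1.0]]
contact_force: [0.6, -0.3, -0.6]
gripper_width: 0.0502
grasp_force: 0.0
```

Emit:
apply_moves([
  [[0,0,0,0],[0,0,0,0],[0,0,0,0],[0,0,0,0],[0,0,0,0],[0,0,0,0]],
], hand=20)

```text
time_s: 34.38
tool_pos: [0.4089, 0.3584, 0.0476]
tool_rot: [[1.0, 0.0, 0.002], [0.0, -1.0, 0.001], [0.002, -0.001, -1.0]]
contact_force: [0.3, -3.1, 7.6]
gripper_width: 0.0325
grasp_force: 39.2
```

Emit:
apply_moves([
  [[0,0,-0.1,0],[0,0,-0.3,0],[0,0,-0.5,0],[0,0,-0.7,0],[0,0,-0.9,0],[0,0,-0.9,0],[0,0,-0.9,0],[0,0,-0.9,0]],
])

```text
time_s: 35.05
tool_pos: [0.4078, 0.3579, 0.1807]
tool_rot: [[1.0, 0.0, -0.0], [0.0, -1.0, -0.0], [-0.0, 0.0, -1.0]]
contact_force: [0.3, -0.4, -1.8]
gripper_width: 0.0324
grasp_force: 40.2
```

Emit:
apply_moves([
  [[0.05,0.1,0,0],[0.1,0.3,0,0],[0.2,0.5,0,0],[0.3,0.75,0,0],[0.4,1,0,0],[0.4,1,0,0]],
])

```text
time_s: 35.55
tool_pos: [0.4695, 0.203, 0.1797]
tool_rot: [[1.0, -0.004, -0.002], [-0.004, -1.0, -0.002], [-0.002, 0.002, -1.0]]
contact_force: [0.3, -0.4, -0.8]
gripper_width: 0.0325
grasp_force: 40.3
```

Emit:
apply_moves([
  [[0.15,0.25,0,0],[0.3,0.5,0,0],[0.45,0.75,0,0],[0.553,1,0,0],[0.553,1,0,0]],
])

```text
time_s: 35.97
tool_pos: [0.5527, 0.0532, 0.1796]
tool_rot: [[1.0, -0.003, -0.001], [-0.003, -1.0, -0.001], [-0.001, 0.001, -1.0]]
contact_force: [-0.1, -0.2, -0.8]
gripper_width: 0.0326
grasp_force: 40.5
```

Emit:
apply_moves([
  [[0,0.077,0,0],[0,0.077,0,0],[0,0.077,0,0],[0,0.077,0,0]],
])

```text
time_s: 36.3
tool_pos: [0.5506, 0.0477, 0.1808]
tool_rot: [[1.0, 0.001, -0.001], [0.001, -1.0, 0.0], [-0.001, -0.0, -1.0]]
contact_force: [0.4, -0.5, 0.2]
gripper_width: 0.0322
grasp_force: 40.5
```

Emit:
apply_moves([
  [[0,0,0.2,0],[0,0,0.4,0],[0,0,0.6,0],[0,0,0.7,0],[0,0,0.8,0],[0,0,0.86,0],[0,0,0.887,0],[0,0,0.887,0],[0,0,0.887,0],[0,0,0.887,0]],
])

```text
time_s: 37.13
tool_pos: [0.5514, 0.0472, 0.0485]
tool_rot: [[1.0, 0.001, 0.001], [0.001, -1.0, 0.0], [0.001, -0.0, -1.0]]
contact_force: [-0.4, 0.3, -1.1]
gripper_width: 0.0328
grasp_force: 40.5
```

Emit:
apply_moves([
  [[0,0,0,0],[0,0,0,0],[0,0,0,0],[0,0,0,0]],
], hand=50)

```text
time_s: 37.47
tool_pos: [0.5513, 0.0467, 0.0481]
tool_rot: [[1.0, 0.0, 0.0], [0.0, -1.0, -0.0], [0.0, 0.0, -1.0]]
contact_force: [0.0, -0.2, 0.3]
gripper_width: 0.0499
grasp_force: 0.0
```

Emit:
apply_moves([
  [[0,0,-0.2,0],[0,0,-0.4,0],[0,0,-0.6,0],[0,0,-0.868,0],[0,0,-0.868,0],[0,0,-0.868,0]],
])

```text
time_s: 37.97
tool_pos: [0.5523, 0.0466, 0.1803]
tool_rot: [[1.0, 0.0, 0.004], [0.0, -1.0, 0.0], [0.004, -0.0, -1.0]]
contact_force: [-1.1, -1.4, -1.6]
gripper_width: 0.0499
grasp_force: 0.0
```

Emit:
apply_moves([
  [[-0.1,-0.25,0,0],[-0.15,-0.5,0,0],[-0.25,-0.75,0,0],[-0.3,-1,0,0],[-0.3,-1,0,0]],
])

```text
time_s: 38.38
tool_pos: [0.504, 0.2014, 0.177]
tool_rot: [[1.0, 0.004, -0.002], [0.004, -1.0, 0.001], [-0.002, -0.001, -1.0]]
contact_force: [0.1, -0.2, -0.2]
gripper_width: 0.0504
grasp_force: 0.0
```

Emit:
apply_moves([
  [[-0.1,-0.25,0,0],[-0.15,-0.5,0,0],[-0.2,-0.75,0,0],[-0.257,-1,0,0],[-0.257,-1,0,0],[-0.257,-1,0,0],[-0.257,-1,0,0],[-0.257,-1,0,0]],
])

```text
time_s: 39.05
tool_pos: [0.4678, 0.3454, 0.1776]
tool_rot: [[1.0, -0.001, -0.001], [-0.001, -1.0, -0.001], [-0.001, 0.001, -1.0]]
contact_force: [-0.7, -0.8, 0.4]
gripper_width: 0.0501
grasp_force: 0.0
```

Emit:
apply_moves([
  [[0,-0.016,0.2,0],[0,-0.016,0.4,0],[0,-0.016,0.6,0],[0,-0.016,0.75,0],[0,-0.016,0.883,0],[0,-0.016,0.883,0],[0,-0.016,0.883,0],[0,-0.016,0.883,0]],
])

```text
time_s: 39.72
tool_pos: [0.4685, 0.3488, 0.047]
tool_rot: [[1.0, -0.001, 0.001], [-0.001, -1.0, 0.001], [0.001, -0.001, -1.0]]
contact_force: [-0.6, -0.2, 0.4]
gripper_width: 0.05
grasp_force: 0.0
```

Emit:
apply_moves([
  [[0,0,0,0],[0,0,0,0],[0,0,0,0],[0,0,0,0],[0,0,0,0],[0,0,0,0]],
], hand=20)

```text
time_s: 40.22
tool_pos: [0.4685, 0.3492, 0.0474]
tool_rot: [[1.0, 0.0, 0.002], [0.0, -1.0, 0.001], [0.002, -0.001, -1.0]]
contact_force: [-0.0, -2.1, 6.6]
gripper_width: 0.0326
grasp_force: 39.3
```

Emit:
apply_moves([
  [[0,0,-0.1,0],[0,0,-0.3,0],[0,0,-0.5,0],[0,0,-0.7,0],[0,0,-0.9,0],[0,0,-0.9,0],[0,0,-0.9,0],[0,0,-0.9,0]],
])

```text
time_s: 40.88
tool_pos: [0.4673, 0.3488, 0.1806]
tool_rot: [[1.0, 0.0, -0.0], [0.0, -1.0, -0.0], [-0.0, 0.0, -1.0]]
contact_force: [-0.2, 0.1, -1.7]
gripper_width: 0.0328
grasp_force: 40.1
```

```bash
python3 - <<'E'
from h import *
for n in("top","scene"):
    p,d=env.camera(n);X=cloud(n,d);m=masks(p)
    for c in("blue","red"):
        k=m[c]&(X[...,2]>.095)&(X[...,2]<.125)&(abs(X[...,1])<.1)&(X[...,0]>.5)&(X[...,0]<.62);P=X[k]
        if len(P):print(n,c,len(P),P.mean(0).round(4),((P.max(0)+P.min(0))/2).round(4))
cv2.imwrite("pics/s6.png",cv2.resize(p[180:300,240:400,::-1],None,fx=4,fy=4))
E
```

```text
top blue 123 [0.5489 0.0467 0.11  ] [0.5488 0.0468 0.1099]
top red 113 [ 0.5616 -0.0578  0.1103] [ 0.5615 -0.0586  0.1104]
scene blue 100 [0.5531 0.0451 0.1036] [0.5487 0.0456 0.1028]
scene red 121 [ 0.5654 -0.0577  0.1045] [ 0.5627 -0.0578  0.103 ]
```

View pics/s6.png

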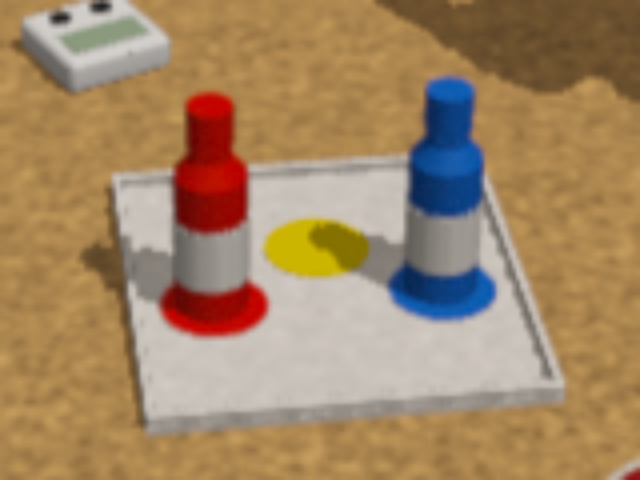

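Red at (210,250) and blue at (445,230) in the crop both stand centred on their own pads. Placing yellow on its pad now.

Emit:
apply_moves([
  [[0.05,0.1,0,0],[0.1,0.3,0,0],[0.12,0.5,0,0],[0.14,0.75,0,0],[0.14,1,0,0],[0.14,1,0,0]],
])

```text
time_s: 41.48
tool_pos: [0.4881, 0.1942, 0.1796]
tool_rot: [[1.0, -0.003, -0.003], [-0.003, -1.0, -0.002], [-0.003, 0.002, -1.0]]
contact_force: [-0.4, -0.2, -0.8]
gripper_width: 0.0324
grasp_force: 40.2
```

Emit:
apply_moves([
  [[0.05,0.25,0,0],[0.1,0.5,0,0],[0.15,0.75,0,0],[0.2,1,0,0],[0.2,1,0,0]],
])

```text
time_s: 41.9
tool_pos: [0.5194, 0.0441, 0.1799]
tool_rot: [[1.0, -0.004, -0.001], [-0.004, -1.0, -0.001], [-0.001, 0.001, -1.0]]
contact_force: [-0.5, 0.7, -1.0]
gripper_width: 0.0326
grasp_force: 40.4
```

Emit:
apply_moves([
  [[0,0.2,0,0],[0,0.393,0,0],[0,0.393,0,0],[0,0.393,0,0],[0,0.393,0,0],[0,0.393,0,0]],
])

```text
time_s: 42.4
tool_pos: [0.5185, -0.009, 0.1804]
tool_rot: [[1.0, 0.001, -0.001], [0.001, -1.0, 0.0], [-0.001, -0.0, -1.0]]
contact_force: [-0.3, 0.3, -0.7]
gripper_width: 0.0325
grasp_force: 40.5
```

Emit:
apply_moves([
  [[0,0,0.2,0],[0,0,0.4,0],[0,0,0.6,0],[0,0,0.7,0],[0,0,0.8,0],[0,0,0.86,0],[0,0,0.887,0],[0,0,0.887,0],[0,0,0.887,0],[0,0,0.887,0]],
])

```text
time_s: 43.23
tool_pos: [0.5191, -0.0095, 0.0482]
tool_rot: [[1.0, 0.001, 0.001], [0.001, -1.0, 0.0], [0.001, -0.0, -1.0]]
contact_force: [-0.4, 0.5, 1.8]
gripper_width: 0.0327
grasp_force: 40.9
```

Emit:
apply_moves([
  [[0,0,0,0],[0,0,0,0],[0,0,0,0],[0,0,0,0]],
], hand=48)

```text
time_s: 43.57
tool_pos: [0.5187, -0.0099, 0.0478]
tool_rot: [[1.0, 0.0, 0.0], [0.0, -1.0, -0.0], [0.0, 0.0, -1.0]]
contact_force: [0.4, -0.4, 0.3]
gripper_width: 0.048
grasp_force: 0.0
```

Emit:
apply_moves([
  [[0,0,-0.2,0],[0,0,-0.4,0],[0,0,-0.6,0],[0,0,-0.868,0],[0,0,-0.868,0],[0,0,-0.868,0]],
])

```text
time_s: 44.07
tool_pos: [0.5197, -0.01, 0.1798]
tool_rot: [[1.0, 0.0, 0.004], [0.0, -1.0, -0.0], [0.004, 0.0, -1.0]]
contact_force: [-0.7, 0.0, -0.5]
gripper_width: 0.048
grasp_force: 0.0
```

Emit:
apply_moves([
  [[-0.2,-0.2,-0.1,0],[-0.4,-0.4,-0.1,0],[-0.7,-0.7,-0.1,0],[-0.9,-0.9,-0.1,0],[-0.9,-0.9,-0.1,0],[-0.9,-0.9,-0.1,0],[-0.9,-0.9,-0.1,0],[-0.9,-0.9,-0.1,0]],
])

```text
time_s: 44.73
tool_pos: [0.3839, 0.1248, 0.1923]
tool_rot: [[1.0, 0.001, -0.001], [0.001, -1.0, -0.0], [-0.001, 0.0, -1.0]]
contact_force: [0.5, 0.1, -0.8]
gripper_width: 0.0481
grasp_force: 0.0
```

```bash
python3 - <<'E'
from h import *
for n in("top","scene"):
    p,d=env.camera(n);X=cloud(n,d);m=masks(p)
    for c in("blue","red","yellow"):
        k=m[c]&(X[...,2]>.095)&(X[...,2]<.125)&(abs(X[...,1])<.1)&(X[...,0]>.48)&(X[...,0]<.62);P=X[k]
        if len(P):print(n,c,len(P),P.mean(0).round(4),((P.max(0)+P.min(0))/2).round(4))
cv2.imwrite("pics/s7.png",cv2.resize(p[180:300,110:400,::-1],None,fx=2.7,fy=2.7))
E
```

```text
top blue 119 [0.5491 0.0465 0.1098] [0.5495 0.0468 0.1096]
top red 115 [ 0.5616 -0.0575  0.1099] [ 0.5616 -0.0579  0.1099]
scene blue 108 [0.5532 0.0453 0.1039] [0.5491 0.0457 0.1027]
scene red 127 [ 0.5653 -0.0578  0.1043] [ 0.5621 -0.0578  0.1028]
scene yellow 137 [ 0.5212 -0.011   0.1041] [ 0.5183 -0.0105  0.1027]
```

View pics/s7.png

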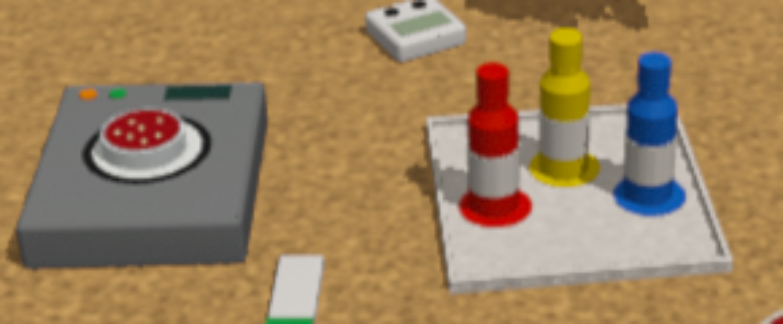

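The dish (143,138) lies on the disc. Red (493,150), yellow (565,110) and blue (650,135) each stand on their own pads, and the arm is clear. Handing in.

```bash
python3 -c "
from bench import env
print(env.sign_off())"
```

```text
the job is handed in; nothing more can be done
None
```

I handed the job in at about 45 s, with the dish on the lit disc and each bottle upright on the pad of its own colour. Camera checks put all four within about 3 mm of centre, and the sign-off returned no verdict.

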